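# Find the switched-off zone of the heated pass by feel

### The job

One of the three zones of the heated pass is switched off, but its pilot lamps are dead and the toggles sit out of sight under the front overhang. Feel the toggles, flip the one that is off to on (all the way to its right-hand stop) and leave the other two on; then stand the orange marker upright on the narrow perch of the zone you switched on, so that the staff know it is still heating up. Do not disturb the mug, the tub or the saucers.

Things in the scene. Friction and masses are not known exactly. Their poses are not given: they have to be found in the camera images.
- warmer: Heated pass: fixed stainless cabinet 400 wide (y), 215 deep (x), top plate 78-86 mm above the counter. Origin: on the counter under the middle of the plate's front edge (robot's side); x points into the cabinet, y left, z up. The plate overhangs a recess 60 deep, open to the robot, with 6 mm end cheeks. In it are 3 toggles 120 apart, exactly one of them off; unlit lamps at x = 18 mark their y.
- toggle_left (a point): Fixed point on the centre line of the left (+y) toggle, at mid-height of its paddle: warmer x = 10, y = 120, z = 36 mm; warmer's axes; it does not move with the paddle. Paddle: 52 mm from pivot to end, z = 23 to 49, 8-10 thick; it points to the robot from a vertical pivot at x = 51 and swings sideways 0.45 rad either way: off leans left (end 20 mm to +y), on leans right (end 20 mm to -y).
- toggle_middle (a point): The same point of the middle toggle (warmer y = 0). All toggles are alike, on a black plate whose face is at x = 49 mm: firm friction (4 to 5 N at the end), no spring, no snap, so each stays where it is left; push it right up to its stop. An off one may start up to 0.08 rad from its left stop. A shut gripper tilted 25 to 45 degrees reaches them under the overhang.
- toggle_right (a point): The same point of the right toggle (warmer y = -120 mm).
- perch_left (a point): Centre of the top face of the left zone's perch: a fixed flat black bar 24 mm wide (warmer x) by 70 mm long (y), its top 123 mm above the counter and 37 mm above the top plate, at warmer x = 60, y = 120 mm; warmer's axes.
- perch_middle (a point): The same for the middle zone (warmer y = 0).
- perch_right (a point): The same for the right zone (warmer y = -120 mm).
- marker_mid (a point): Orange plastic marker, a round pawn 64 mm tall, upright on the counter to the left or right of the warmer. This point: on its axis, 32 mm above its underside; z up. Foot 44 mm in diameter, 14 high; straight stem 22 mm in diameter from 18 to 52 mm above the underside; head 26 mm in diameter at 56 to 60 mm. 60 to 130 g.
- mug: Bystander: white mug, 72 mm in diameter, 85 mm high, with a handle, on the counter to the left or right of the warmer. Origin at the centre of its underside.
- tub: Bystander: white round tub with a red lid, 72 mm in diameter, 100 mm high, on the counter to the left, farther away. Origin at the centre of its underside.
- saucers: Bystander: pile of four white saucers in one piece, 104 mm in diameter, 36 mm high, on the counter to the right, farther away. Origin at the centre of its underside.
Not all that is in view belongs to the job. There is more than one size of the part that bears marker_mid; the job needs the larger.

How it is judged:
On the way, in this order (a step that is already met when the one before it is completed fails the run):
1. the toggle that was off, at whichever place it is (sw_a here; its pose is not given), is flipped fully on (value of joint sw_a above 0.75 rad), for 0.2 s.
2. the marker stands on the perch of that toggle's zone (sw_a_base: warmer's axes, origin on the counter below the overhang's edge in line with that toggle; perch centre at 0.060, 0, 0.123) (x of marker_mid in the frame of sw_a_base between 0.043 and 0.077 m and y of marker_mid in the frame of sw_a_base between -0.035 and 0.035 m and z of marker_mid in the frame of sw_a_base between 0.148 and 0.163 m and linear speed of marker below 0.03 m/s and angle between marker's own z axis and vertical below 0.12 rad), for 0.2 s.
At the end, for the whole second after the job is handed in: All three toggles are on (within 0.15 rad of the right-hand stop), and the marker stands at rest on the perch of the zone whose toggle was off at the start: upright within 0.12 rad, its foot on the bar's top, its axis within 17 mm across and 35 mm along the bar of the perch's centre (all of step 2 and value of joint each of sw_a, sw_b, sw_c above 0.75 rad); the robot touches nothing.
It fails at once if a toggle that was already on is moved away from on (more than 0.3 rad from its stop) (value of joint any of sw_b, sw_c below 0.6 rad).
It fails at once if the mug, tub or saucers are moved more than 30 mm (distance of any of mug, tub, saucers from where it was at the start of the episode above 0.03 m).
It also fails if it takes over 67 s, if anything falls off the work surface, if the arm or the gripper's body presses on something with over 40 N, if the wrist force passes 120 N, or if a joint passes its speed limit or range.

### The arm

A 7-joint arm with a two-finger parallel gripper is mounted at the origin on the work surface. World frame = base frame: x ahead of the robot, y to its left, z up, the work surface at z = 0. Lengths are in m, angles in rad, forces in N, time in s.
With the tool pointing down it reaches from about 0.4 to 0.85 m from the base axis. Payload 10.4 kg.
Tool frame: the origin (TCP) lies between the finger pads; the fingertips stand 25 mm ahead of it and the grasp point (between the pads) lies 6 mm ahead of it; x points along the fingers, y is the direction in which the jaws open and shut, and the axes are right-handed (so a half turn about x gives the same grasp; the last joint's range is limited). The gripper opens to 87 mm and grips with 3 to 60 N. Pads are 19 mm wide; open, the fingers measure 117 mm over their backs; the gripper's body (75 mm by 190 mm) begins 51 mm behind the grasp point.
Start: joints at [1.111, 0.332, -0.065, 1.46, 0.022, 1.35, -0.088], TCP at [0.264, -0.566, 0.248] pointing down, gripper open.
Joint ranges: [-2.6, 2.6], [-0.5, 2.12], [-1.47, 1.34], [0.16, 2.42], [-1.27, 4.41], [0.06, 2.06], [-2.6, 2.6]. Speed limits (rad/s): [2.22, 2.22, 2.79, 2.79, 3.14, 3.14, 3.14].

### API

Orientations are given as a unit quaternion [x, y, z, w].
In Python, from bench import r gives the robot as it stands.
- The arm moves only by the shell command python3 -m pendant 'ROWS' [FORCE]. ROWS is JSON, a list of rows, each an object with "translation": the shift along the world's x, y, z in cm, a list of three; "angular": the turn, a rotation vector about the world's x, y, z in degrees, a list of three; "hand": the opening, from -1 (shut) to 1 (fully open). In form: [{"translation": [dx, dy, dz], "angular": [wx, wy, wz], "hand": hand}, ...]. A call has 1 to 20 rows; each row shifts and turns the commanded pose from where the row before left it; what a row does not reach is not made up. A row lasts 1/10 s, in which the tool goes at most 50 mm and 8.59 degrees, less where a joint would pass 70% of its speed; a pose out of reach is approached as far as the arm can. A call is refused whole if a number of a shift passes 5 or a number of a turn 8.59, either way. A call with a gripper value outside its range is refused whole. The fingers move at their own pace and stop on an object; FORCE is the grip in N (left out, the last holds). Time passes only in rows, so rows that do not move let the fingers close. It gives the time, the measured TCP pose, the force and the opening at its end, in the units of the state.
- r.read_state(): the state, without advancing time (a new reading comes with each control period).
- r.camera(name): name is "side" or "top"; returns the picture (480x640x3 uint8, red, green, blue); there is no depth.
- r.camera_info(name): a dict with "fx", "fy", "cx", "cy" (pixels), "rvec" (rotation vector, rad) and "tvec" (3), from world to camera coordinates, as OpenCV has them. Camera axes: x right, y down, z forward; pixel columns grow to the right and rows downward; lengths in m; the calibration is good to about 2 mm. A picture is of the moment at which its call begins. camera_info takes no time and is no camera call.
- r.close_job(): hands the job in, once; it reports no verdict.
Trained networks look in the newest picture that a camera, given by its name, has taken for a name from the list of things; names that differ only in an ending like _2 or _b are one class to them, and where a whole thing is asked for, a point or a joint stands for the part that bears it (a point fixed in the world has none). Each returns a list of dicts, best first, with "confidence" (0 to 1); they miss things now and then, are a little off and sometimes report something else, mostly with a low value. They report only what shows in the picture. A call takes as long as a camera call. They do not tell look-alikes from the thing itself.
- r.find_in(camera, name): "point" ([row, column] in pixels, amid what is visible of it).
- r.mark_of(camera, name): "point" ([row, column] in pixels: a listed point, or the origin of a listed thing).
The state is a dict: "time": time; "joint_positions": joint angles; "joint_vel": joint speeds; "joint_torque": joint torques, N m; "ee_pos": TCP position; "eef_rot": TCP orientation; "ft_force": force on the tool from outside, world axes, zero at the start; "torque": the same for the moment, N m; "width": finger opening in m.
Only numpy, scipy, OpenCV 4.12 (cv2) and the standard library are available. Lean on these libraries where they do the work, as an engineer would, in place of code of your own. Each camera call takes 0.05 s, during which the arm holds its last target.

## Working session

There is one attempt and no reset: what is moved stays moved. The work goes in short steps, Python scripts to look and compute and a shell command to move; the robot and the scene stay as the last step left them, time stands still between calls to the robot, and variables do not carry over. Pictures are saved under pics/ and viewed, and the job is handed in when it is done.

```bash
ls; mkdir -p pics
python3 - <<'E'
from bench import r
import cv2
for n in("side","top"):
    im=r.camera(n); cv2.imwrite(f"pics/{n}0.png",im[:,:,::-1]); i=r.camera_info(n); print(n,i)
    for k in("marker_mid","mug","tub","saucers","warmer","toggle_left","toggle_middle","toggle_right","perch_left","perch_middle","perch_right"):
        print(k,[([round(float(x)) for x in d["point"]],round(float(d["confidence"]),2)) for d in r.mark_of(n,k)])
s=r.read_state();print(s)
E
```

```text
pics
side {'fx': 542.8334905501337, 'fy': 542.8334905501337, 'cx': 316.6494777542181, 'cy': 239.48602681632715, 'rvec': array([ 0.53694437, -2.57894968,  1.35435057]), 'tvec': array([0.49595128, 0.22362748, 0.97356238])}
marker_mid [([413, 255], 0.96), ([379, 280], 0.58)]
mug [([209, 385], 0.63)]
tub [([395, 160], 0.6)]
saucers [([190, 330], 0.56)]
warmer []
toggle_left []
toggle_middle []
toggle_right [([234, 300], 0.85)]
perch_left [([253, 223], 0.78)]
perch_middle [([226, 252], 0.61)]
perch_right [([196, 277], 0.82), ([255, 225], 0.49)]
top {'fx': 597.8201638302719, 'fy': 597.8201638302719, 'cx': 319.3939655732151, 'cy': 230.69178685571458, 'rvec': array([ 2.14141134, -2.18283084,  0.11051791]), 'tvec': array([0.00206873, 0.56555149, 1.31575288])}
marker_mid [([267, 157], 0.89), ([270, 196], 0.73), ([210, 314], 0.69)]
mug [([252, 476], 0.58)]
tub [([195, 157], 0.94), ([168, 368], 0.41)]
saucers [([189, 479], 0.66), ([270, 158], 0.65)]
warmer [([206, 312], 0.56)]
toggle_left []
toggle_middle []
toggle_right []
perch_left [([188, 479], 0.61), ([176, 253], 0.57)]
perch_middle [([175, 308], 0.6)]
perch_right [([170, 368], 0.8)]
{'time': 1.2, 'joint_positions': array([ 1.11143318,  0.33219403, -0.06468633,  1.46008376,  0.02159429,
        1.34985903, -0.08851464]), 'joint_vel': array([-0.00038697, -0.00036189, -0.00085663,  0.00010741,  0.0001557 ,
        0.00057238, -0.00102379]), 'joint_torque': array([ 3.22784608e-04, -6.23050475e+01,  2.39216810e-02, -3.90122473e+01,
       -6.14273152e-02,  3.16035713e-02,  2.60698855e-06]), 'ee_pos': array([ 0.26440933, -0.56635924,  0.24758699]), 'eef_rot': array([ 0.69033473,  0.15313622, -0.69029432,  0.15323515]), 'ft_force': array([-0.06700826, -0.24895393, -0.50248675]), 'torque': array([-0.03300937,  0.05260418, -0.0362478 ]), 'width': 0.08696487194377575}
```

View pics/side0.png

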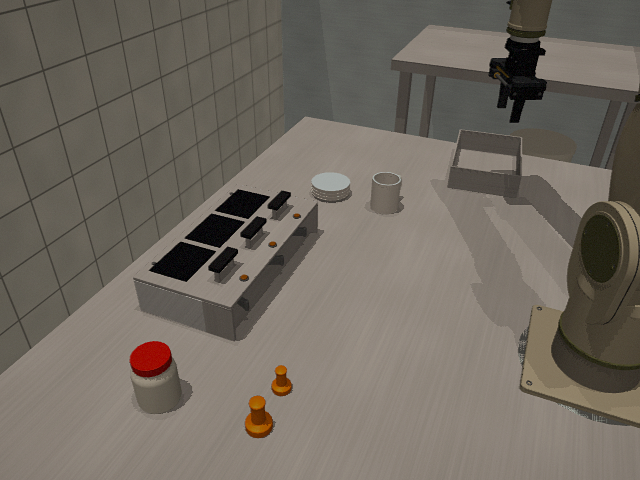

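View pics/top0.png

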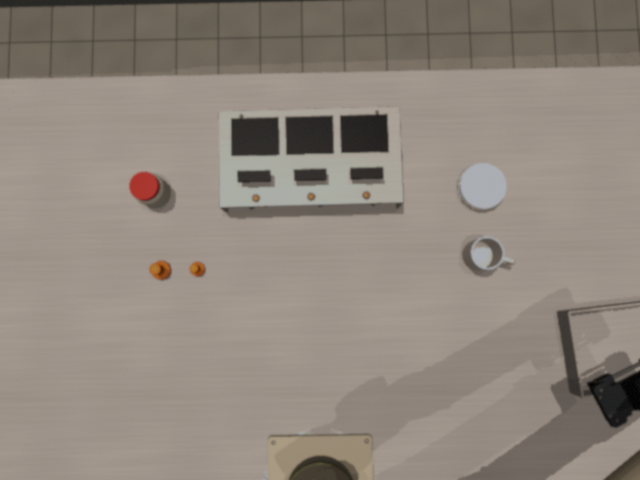

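Orange pawns: A at top (267,157) / side (413,255), B at top (268,197) / side (379,280). A looks bigger, so it should be the one needed. I'll confirm with crops, plus the overhang edge.

Run:
```python
import cv2,numpy as np
t=cv2.imread("pics/top0.png");s=cv2.imread("pics/side0.png")
a=cv2.resize(t[185:215,215:410],None,fx=4,fy=4,interpolation=cv2.INTER_CUBIC)
b=cv2.resize(s[345:445,225:315],None,fx=4,fy=4,interpolation=cv2.INTER_CUBIC)
c=cv2.resize(t[250:290,135:215],None,fx=5,fy=5,interpolation=cv2.INTER_CUBIC)
cv=np.zeros((540,780,3),np.uint8);cv[:120]=a;cv[130:530,:360]=b;cv[130:330,370:770]=c
cv2.imwrite("pics/crop0.png",cv)
cv2.imwrite("pics/crop1.png",cv2.resize(s[170:330,130:330],None,fx=3.7,fy=3.7,interpolation=cv2.INTER_CUBIC))
```

```text
(no output)
```

View pics/crop0.png

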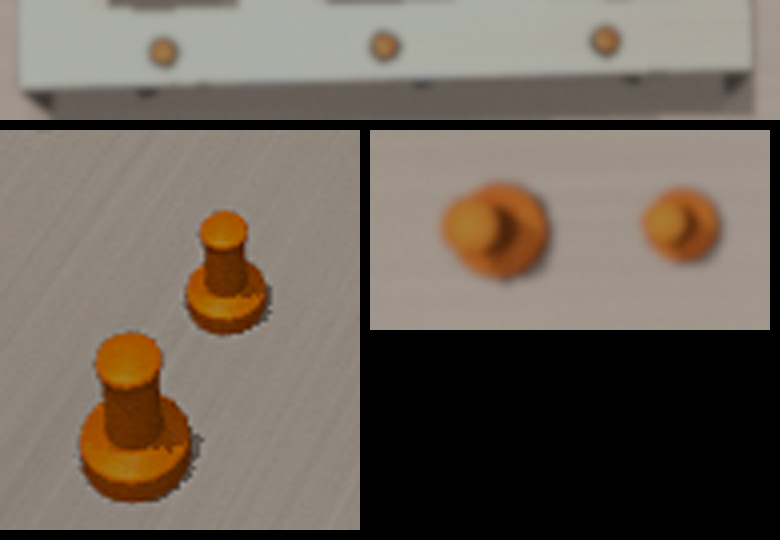

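View pics/crop1.png

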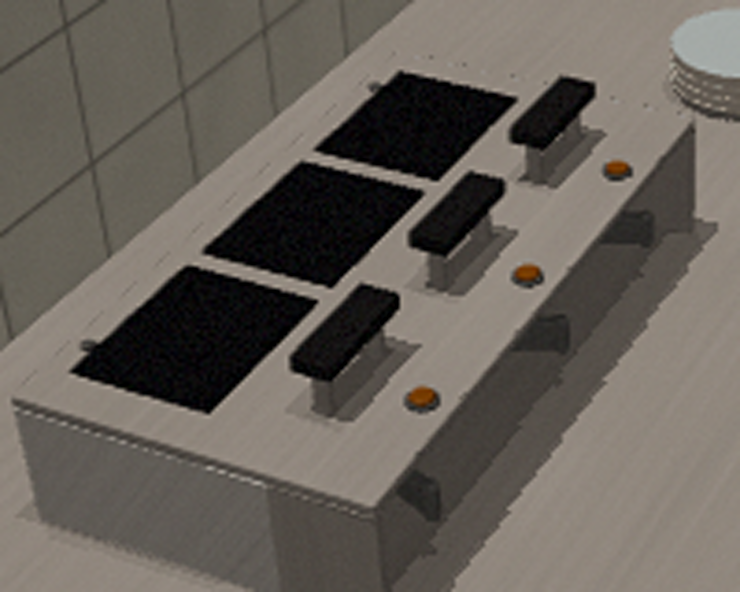

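Both views agree. Pawn A is clearly larger than B in both, at the same distance, so A is the marker. Under the overhang edge, the left paddle's end shows left of its lamp, and the other two show to the right of theirs. That suggests the left toggle is off, which the touch will check. Next I'll work out the poses.

```bash
cat > h.py <<'E'
from bench import r
import cv2,numpy as np
from scipy.optimize import least_squares
from scipy.spatial.transform import Rotation as R
I={n:r.camera_info(n) for n in("side","top")}
def proj(n,p):
    i=I[n];K=np.array([[i["fx"],0,i["cx"]],[0,i["fy"],i["cy"]],[0,0,1]])
    return cv2.projectPoints(np.atleast_2d(p).astype(float),i["rvec"],i["tvec"],K,None)[0][:,0]
def W(q,p): # q=x,y,yaw
    c,s=np.cos(q[2]),np.sin(q[2]);p=np.atleast_2d(p)
    return np.c_[q[0]+c*p[:,0]-s*p[:,1],q[1]+s*p[:,0]+c*p[:,1],p[:,2]]
def blobs(n,im,amin):
    hsv=cv2.cvtColor(im,cv2.COLOR_RGB2HSV);m=cv2.inRange(hsv,(5,110,60),(22,255,255))
    k,l,st,c=cv2.connectedComponentsWithStats(m)
    return [(st[j],c[j]) for j in range(1,k) if st[j][4]>=amin],l
E
python3 - <<'E'
from h import *
im={n:cv2.imread(f"pics/{n}0.png")[:,:,::-1].copy() for n in I}
for n in im:
    b,_=blobs(n,im[n],8)
    for s,c in b: print(n,s,c.round(1))
E
```

```text
side [494  72   6   6  12] [495.8  74.2]
side [294 213   6   4  19] [296.4 214.7]
side [269 241   7   5  25] [272.1 243.3]
side [240 274   8   6  30] [243.6 276.8]
side [271 365  21  31 444] [281.  381.8]
side [245 395  28  43 853] [258.1 418.4]
top [364 193   5   5  22] [366.1 194.9]
top [309 194   5   5  20] [311.  196.1]
top [253 196   5   5  20] [255.2 197.8]
top [149 261  22  19 307] [160.  269.7]
top [189 262  16  14 168] [196.9 268.5]
```

```bash
cat > fit.py <<'E'
from h import *
im={n:cv2.imread(f"pics/{n}0.png")[:,:,::-1].copy() for n in I}
L=[[.018,.12,.088],[.018,0,.088],[.018,-.12,.088]]
obs={"side":[[243.6,276.8],[272.1,243.3],[296.4,214.7]],"top":[[255.2,197.8],[311,196.1],[366.1,194.9]]}
f=lambda q,ns:np.concatenate([(proj(n,W(q,L))-obs[n]).ravel() for n in ns])
for ns in(["side"],["top"],["side","top"]):
    o=least_squares(f,[.6,0,0],args=(ns,));print(ns,o.x.round(4),o.fun.round(1))
q=o.x; np.save("q.npy",q)
th=np.linspace(0,2*np.pi,60)
def mk(x,y,k=1):
    return np.array([[x+k*rr*np.cos(t),y+k*rr*np.sin(t),k*z] for rr,z in((.022,0),(.022,.014),(.011,.02),(.011,.05),(.013,.056),(.013,.060),(.01,.064)) for t in th])
def bb(u): return np.r_[u.min(0),u.max(0)]
for nm,B in(("A",{"side":[245,395,273,438],"top":[149,261,171,280]}),("B",{"side":[271,365,292,396],"top":[189,262,205,276]})):
    g=lambda p,ns:np.concatenate([bb(proj(n,mk(*p)))-B[n] for n in ns])
    for ns in(["side"],["top"],["side","top"]):
        o=least_squares(g,[.5,.3,1],args=(ns,));print(nm,ns,o.x.round(4),o.fun.round(1))
    if nm=="A": mA=o.x
t=q
v={n:im[n][:,:,::-1].copy() for n in im}
for n in v:
    pts=[]
    for y in(.12,0,-.12): pts+=[[.06+a,y+b,.123] for a in(-.012,.012) for b in(-.035,.035)]
    pts+=[[0,.2,.086],[0,-.2,.086],[.215,.2,.086],[.215,-.2,.086],[0,.2,.0],[0,-.2,.0]]
    for y,a in((.12,-.4),(0,.45),(-.12,.45)):
        pts.append([.051-.052*np.cos(a),y-.052*np.sin(a),.049])
    big=cv2.resize(v[n],None,fx=3,fy=3,interpolation=cv2.INTER_CUBIC)
    for p in proj(n,W(q,pts)): cv2.circle(big,tuple(int(x) for x in (p+.5)*3),3,(0,0,255),1)
    v[n]=big
cv2.imwrite("pics/chkside.png",v["side"][520:1000,390:980]);cv2.imwrite("pics/chktop.png",v["top"][300:660,620:1240])
E
python3 fit.py
```

```text
['side'] [0.6194 0.0078 0.0072] [ 0.  -0.2  0.  -0.  -0.1  0.3]
['top'] [0.6167 0.0081 0.0065] [ 0.3 -0.1 -0.3  0.2 -0.1 -0.1]
['side', 'top'] [0.618  0.0083 0.0061] [ 0.5  0.1  0.5  0.3  0.5  0.5  0.2 -0.7 -0.3 -0.4 -0.1 -0.6]
A ['side'] [0.4861 0.3551 0.9827] [ 0. -0. -0.  0.]
A ['top'] [0.4838 0.3544 0.966 ] [-0.  0.  0. -0.]
A ['side', 'top'] [0.4854 0.3549 0.979 ] [ 0.6  0.2  0.4  0.  -0.4 -0.8 -0.1 -0.6]
B ['side'] [0.4873 0.273  0.7701] [ 0.4 -0.3 -0.4  0.3]
B ['top'] [0.4857 0.2719 0.7385] [ 0.2 -0.2 -0.2  0.2]
B ['side', 'top'] [0.4868 0.2725 0.7612] [ 0.9 -0.1 -0.1  0.  -0.3 -0.9 -0.2 -0. ]
```

```bash
python3 -c "
import cv2,numpy as np
a=cv2.imread('pics/chkside.png');b=cv2.imread('pics/chktop.png')
cv2.imwrite('pics/chks2.png',a);cv2.imwrite('pics/chkt2.png',b)"
```

```text
(no output)
```

View pics/chkside.png

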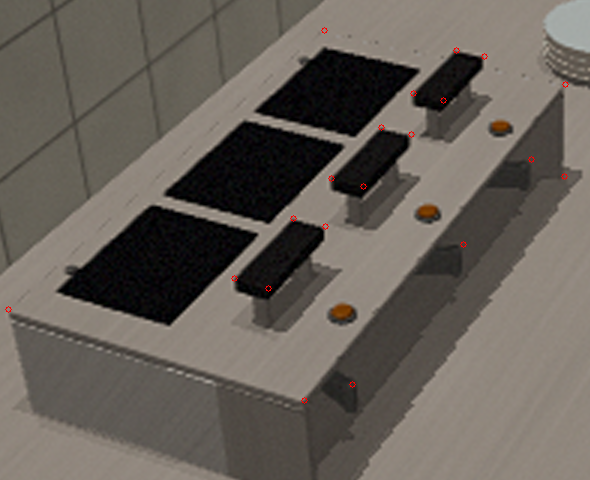

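View pics/chktop.png

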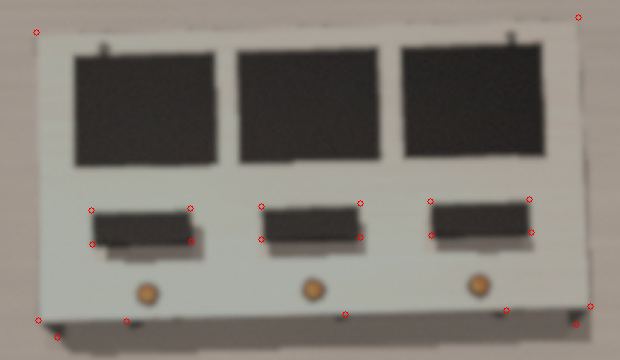

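Fits agree to about 2 mm. The warmer is at (0.618, 0.008), yaw 0.006. The model overlay matches an off left paddle and on middle and right paddles. A fits scale 0.98 (the 64 mm pawn) and B 0.76, so A is confirmed. Next I'll work out the rotations.

```bash
cat > go.py <<'E'
from h import *
import sys
def goal(th,flip=1,yaw=0.006):
    t=np.radians(th); x=np.array([np.sin(t),0,-np.cos(t)]); y=np.array([0,flip,0.]); 
    return R.from_euler('z',yaw)*R.from_matrix(np.c_[x,y,np.cross(x,y)])
def rep(p,th,flip):
    s=r.read_state(); A=R.from_quat(s["eef_rot"]);G=goal(th,flip)
    print("t",round(s["time"],2),"pos",s["ee_pos"].round(4),"shift cm",((np.array(p)-s["ee_pos"])*100).round(2),"rot deg",np.degrees((G*A.inv()).as_rotvec()).round(2),"F",s["ft_force"].round(1),"w",round(s["width"],4),"q",s["joint_positions"].round(2))
E
python3 - <<'E'
from go import *
q=np.load("q.npy")
print(R.from_quat(r.read_state()["eef_rot"]).as_matrix().round(3))
for w in([-.001,.169,.052],[-.1,.169,.1]): print(w,W(q,w).round(4))
for f in(1,-1): rep(W(q,[-.1,.169,.1])[0],40,f); rep([.4854,.3549,.2],0,f)
for k in("perch_left",): print(W(q,[.06,.12,.123]))
E
```

```text
[[ 0.     0.423 -0.906]
 [-0.    -0.906 -0.423]
 [-1.     0.    -0.   ]]
[-0.001, 0.169, 0.052] [[0.6159 0.1773 0.052 ]]
[-0.1, 0.169, 0.1] [[0.5169 0.1767 0.1   ]]
t 1.2 pos [ 0.2644 -0.5664  0.2476] shift cm [ 25.25  74.31 -14.76] rot deg [-53.42 -12.01 146.96] F [-0.1 -0.2 -0.5] w 0.087 q [ 1.11  0.33 -0.06  1.46  0.02  1.35 -0.09]
t 1.2 pos [ 0.2644 -0.5664  0.2476] shift cm [22.1  92.13 -4.76] rot deg [-0.0000e+00  1.0000e-02  1.5532e+02] F [-0.1 -0.2 -0.5] w 0.087 q [ 1.11  0.33 -0.06  1.46  0.02  1.35 -0.09]
t 1.2 pos [ 0.2644 -0.5664  0.2476] shift cm [ 25.25  74.31 -14.76] rot deg [  8.86 -39.31 -23.66] F [-0.1 -0.2 -0.5] w 0.087 q [ 1.11  0.33 -0.06  1.46  0.02  1.35 -0.09]
t 1.2 pos [ 0.2644 -0.5664  0.2476] shift cm [22.1  92.13 -4.76] rot deg [ 1.000e-02  0.000e+00 -2.468e+01] F [-0.1 -0.2 -0.5] w 0.087 q [ 1.11  0.33 -0.06  1.46  0.02  1.35 -0.09]
[[0.67722174 0.12868182 0.123     ]]
```

```bash
python3 -m pendant '[{"translation":[1.4,4.0,0],"angular":[0,0,-1.37],"hand":-1},{"translation":[1.4,4.1,0],"angular":[0,0,-1.37],"hand":-1},{"translation":[1.4,4.1,0],"angular":[0,0,-1.37],"hand":-1},{"translation":[1.4,4.1,0],"angular":[0,0,-1.37],"hand":-1},{"translation":[1.4,4.1,0],"angular":[0,0,-1.37],"hand":-1},{"translation":[1.4,4.1,0],"angular":[0,0,-1.37],"hand":-1},{"translation":[1.4,4.1,0],"angular":[0,0,-1.37],"hand":-1},{"translation":[1.4,4.1,0],"angular":[0,0,-1.37],"hand":-1},{"translation":[1.4,4.1,0],"angular":[0,0,-1.37],"hand":-1},{"translation":[1.4,4.1,0],"angular":[0,0,-1.37],"hand":-1},{"translation":[1.4,4.1,0],"angular":[0,0,-1.37],"hand":-1},{"translation":[1.4,4.1,0],"angular":[0,0,-1.37],"hand":-1},{"translation":[1.4,4.1,0],"angular":[0,0,-1.37],"hand":-1},{"translation":[1.4,4.1,0],"angular":[0,0,-1.37],"hand":-1},{"translation":[1.4,4.1,0],"angular":[0,0,-1.37],"hand":-1},{"translation":[1.4,4.1,0],"angular":[0,0,-1.37],"hand":-1},{"translation":[1.4,4.1,0],"angular":[0,0,-1.37],"hand":-1},{"translation":[1.4,4.1,0],"angular":[0,0,-1.37],"hand":-1}]' 20
python3 -c "
from go import *
rep([.5169,.1767,.1],40,-1)"
```

```text
time: 3.0
ee_pos: [0.5169, 0.1721, 0.2478]
eef_rot: [0.707, 0.002, -0.707, 0.002]
ft_force: [1.0, -0.3, -0.1]
width: 0.0004
t 3.0 pos [0.5169 0.1721 0.2478] shift cm [ -0.     0.46 -14.78] rot deg [  0.22 -39.95   0.08] F [ 1.  -0.3 -0.1] w 0.0004 q [ 0.27  0.24 -0.78  1.64  0.17  1.33 -2.1 ]
```

```bash
python3 -m pendant '[{"translation":[0,0.1,-2],"angular":[0,-5,0],"hand":-1},{"translation":[0,0.1,-2],"angular":[0,-5,0],"hand":-1},{"translation":[0,0.1,-2],"angular":[0,-5,0],"hand":-1},{"translation":[0,0.1,-2],"angular":[0,-5,0],"hand":-1},{"translation":[0,0.1,-2],"angular":[0,-5,0],"hand":-1},{"translation":[0,0,-2],"angular":[0,-5,0],"hand":-1},{"translation":[0,0,-2],"angular":[0,-5,0],"hand":-1},{"translation":[0,0,-0.8],"angular":[0,-5,0],"hand":-1},{"translation":[0,0,0],"angular":[0,0,0],"hand":-1}]'
python3 -c "
from go import *
rep([.5169,.1767,.1],40,-1);rep([.6159,.1773,.052],40,-1)
im=r.camera('side');cv2.imwrite('pics/s1.png',im[:,:,::-1])"
```

```text
time: 3.9
ee_pos: [0.5126, 0.169, 0.1364]
eef_rot: [0.88, 0.008, -0.475, -0.005]
ft_force: [0.6, -0.2, 0.5]
width: 0.0006
t 3.9 pos [0.5126 0.169  0.1364] shift cm [ 0.43  0.77 -3.64] rot deg [-0.91 -6.75 -0.27] F [ 0.6 -0.2  0.5] w 0.0006 q [ 0.52 -0.01 -1.06  2.23  0.61  0.48 -2.6 ]
t 3.9 pos [0.5126 0.169  0.1364] shift cm [10.33  0.83 -8.44] rot deg [-0.91 -6.75 -0.27] F [ 0.6 -0.2  0.5] w 0.0006 q [ 0.52 -0.01 -1.06  2.23  0.61  0.48 -2.6 ]
```

View pics/s1.png

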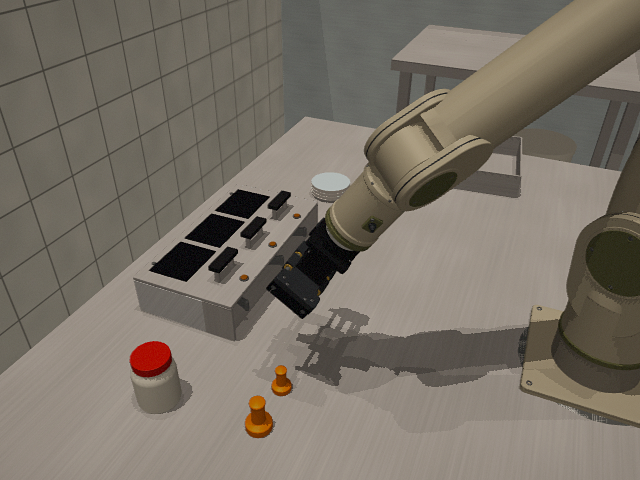

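Joint 7 ran into its -2.6 limit, so I'll turn the tool half a turn about its own axis, which gives the equivalent grip.

```bash
python3 -m pendant '[{"translation":[-0.3,0,0.3],"angular":[-4.6,0,7.1],"hand":-1},{"translation":[-0.3,0,0.3],"angular":[-4.6,0,7.1],"hand":-1},{"translation":[0,0,0],"angular":[-4.6,0,7.1],"hand":-1},{"translation":[0,0,0],"angular":[-4.6,0,7.1],"hand":-1},{"translation":[0,0,0],"angular":[-4.6,0,7.1],"hand":-1},{"translation":[0,0,0],"angular":[-4.6,0,7.1],"hand":-1},{"translation":[0,0,0],"angular":[-4.6,0,7.1],"hand":-1},{"translation":[0,0,0],"angular":[-4.6,0,7.1],"hand":-1},{"translation":[0,0,0],"angular":[-4.6,0,7.1],"hand":-1},{"translation":[0,0,0],"angular":[-4.6,0,7.1],"hand":-1}]'
python3 -c "
from go import *
rep([.5169,.1767,.1],40,1)"
```

```text
time: 4.95
ee_pos: [0.5071, 0.1708, 0.1426]
eef_rot: [0.645, 0.331, -0.357, 0.588]
ft_force: [0.8, 0.2, -0.6]
width: 0.0007
t 4.95 pos [0.5071 0.1708 0.1426] shift cm [ 0.98  0.59 -4.26] rot deg [-55.97  -6.79  77.26] F [ 0.8  0.2 -0.6] w 0.0007 q [ 0.44 -0.02 -0.99  2.21  0.53  0.52 -1.05]
```

```bash
python3 -m pendant '[{"translation":[0,0,0],"angular":[-4.66,-0.57,6.44],"hand":-1},{"translation":[0,0,0],"angular":[-4.66,-0.57,6.44],"hand":-1},{"translation":[0,0,0],"angular":[-4.66,-0.57,6.44],"hand":-1},{"translation":[0,0,0],"angular":[-4.66,-0.57,6.44],"hand":-1},{"translation":[0,0,0],"angular":[-4.66,-0.57,6.44],"hand":-1},{"translation":[0,0,0],"angular":[-4.66,-0.57,6.44],"hand":-1},{"translation":[0,0,0],"angular":[-4.66,-0.57,6.44],"hand":-1},{"translation":[0,0,0],"angular":[-4.66,-0.57,6.44],"hand":-1},{"translation":[0,0,0],"angular":[-4.66,-0.57,6.44],"hand":-1},{"translation":[0,0,0],"angular":[-4.66,-0.57,6.44],"hand":-1},{"translation":[0,0,0],"angular":[-4.66,-0.57,6.44],"hand":-1},{"translation":[0,0,0],"angular":[-4.66,-0.57,6.44],"hand":-1}]'
python3 -c "
from go import *
rep([.5169,.1767,.1],40,1);rep([.56,.1767,.052],40,1)"
```

```text
time: 6.15
ee_pos: [0.5072, 0.1709, 0.1427]
eef_rot: [-0.0, 0.422, 0.004, 0.906]
ft_force: [0.9, 0.3, -0.3]
width: 0.0006
t 6.15 pos [0.5072 0.1709 0.1427] shift cm [ 0.97  0.58 -4.27] rot deg [-0.13  0.03 -0.05] F [ 0.9  0.3 -0.3] w 0.0006 q [ 0.37 -0.07 -0.97  2.31  0.88  0.42  0.22]
t 6.15 pos [0.5072 0.1709 0.1427] shift cm [ 5.28  0.58 -9.07] rot deg [-0.13  0.03 -0.05] F [ 0.9  0.3 -0.3] w 0.0006 q [ 0.37 -0.07 -0.97  2.31  0.88  0.42  0.22]
```

```bash
python3 -m pendant '[{"translation":[1,0.1,-1],"angular":[0,0,0],"hand":-1},{"translation":[1,0.1,-1.6],"angular":[0,0,0],"hand":-1},{"translation":[1,0.1,-1.6],"angular":[0,0,0],"hand":-1},{"translation":[1,0.1,-1.6],"angular":[0,0,0],"hand":-1},{"translation":[0.6,0.1,-1.6],"angular":[0,0,0],"hand":-1},{"translation":[0.6,0.1,-1.6],"angular":[0,0,0],"hand":-1},{"translation":[0,0,0],"angular":[0,0,0],"hand":-1}]'
python3 -c "
from go import *
im=r.camera('side');cv2.imwrite('pics/s2.png',cv2.resize(im[200:400,170:400,::-1],None,fx=3,fy=3))
im=r.camera('top');cv2.imwrite('pics/t2.png',cv2.resize(im[150:300,180:380,::-1],None,fx=3,fy=3))
rep([.6159,.1773,.052],40,1)"
```

```text
time: 6.85
ee_pos: [0.5585, 0.1764, 0.0497]
eef_rot: [0.001, 0.424, 0.002, 0.906]
ft_force: [-0.8, -0.8, -0.4]
width: 0.0006
t 6.95 pos [0.5586 0.1769 0.0519] shift cm [5.73 0.04 0.01] rot deg [-0.26 -0.07  0.18] F [0.5 0.4 1.3] w 0.0006 q [ 0.27  0.35 -0.9   2.25  1.61  0.58 -0.34]
```

View pics/s2.png

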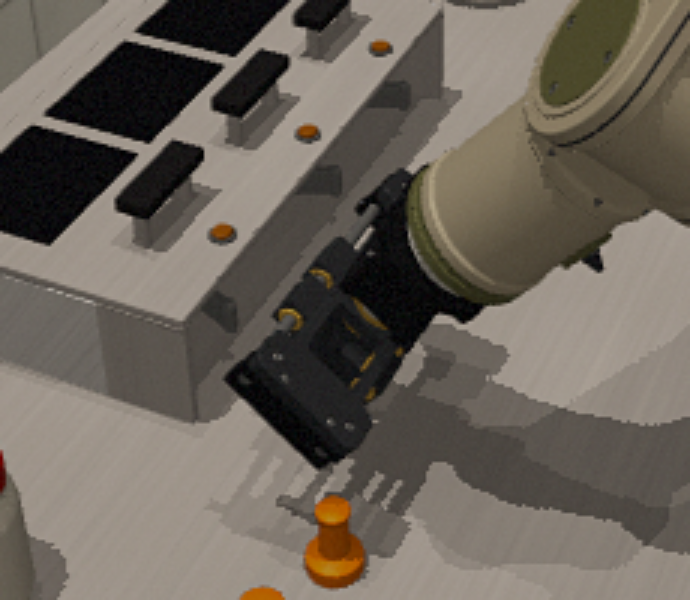

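View pics/t2.png

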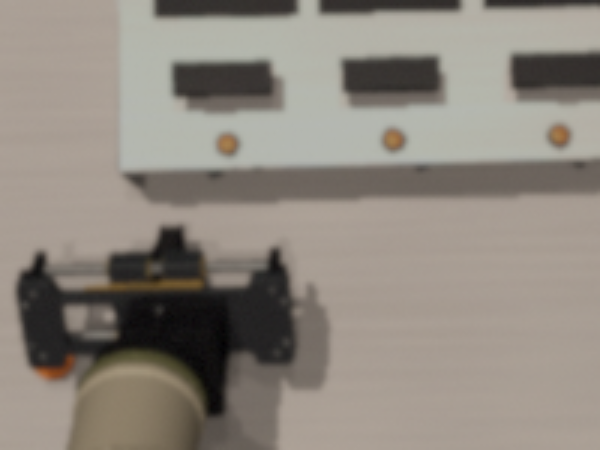

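The shut finger (top view near (172,240)) lines up with the gap between the left paddle end (215,175) and the end cheek (140,182). Going in.

```bash
python3 -m pendant '[{"translation":[1,0,0],"angular":[0,0,0],"hand":-1},{"translation":[1,0,0],"angular":[0,0,0],"hand":-1},{"translation":[1,0,0],"angular":[0,0,0],"hand":-1},{"translation":[1,0,0],"angular":[0,0,0],"hand":-1},{"translation":[1,0,0],"angular":[0,0,0],"hand":-1},{"translation":[0.6,0,0],"angular":[0,0,0],"hand":-1},{"translation":[0,0,0],"angular":[0,0,0],"hand":-1}]'
python3 -c "
from go import *
rep([.6159,.1773,.052],40,1)"
```

```text
time: 7.65
ee_pos: [0.6155, 0.1763, 0.0523]
eef_rot: [0.002, 0.423, 0.002, 0.906]
ft_force: [-0.6, 0.5, 1.2]
width: 0.0003
t 7.65 pos [0.6155 0.1763 0.0523] shift cm [ 0.04  0.1  -0.03] rot deg [-0.32 -0.    0.26] F [-0.6  0.5  1.2] w 0.0003 q [ 0.27  0.45 -0.85  2.13  1.61  0.59 -0.24]
```

Clean entry. Now sweep right in small steps and watch the force.

```bash
python3 -m pendant '[{"translation":[0,-0.5,0],"angular":[0,0,0],"hand":-1},{"translation":[0,-0.5,0],"angular":[0,0,0],"hand":-1},{"translation":[0,0,0],"angular":[0,0,0],"hand":-1}]'; python3 -m pendant '[{"translation":[0,-0.5,0],"angular":[0,0,0],"hand":-1},{"translation":[0,-0.3,0],"angular":[0,0,0],"hand":-1},{"translation":[0,0,0],"angular":[0,0,0],"hand":-1}]';  python3 -m pendant '[{"translation":[0,-0.4,0],"angular":[0,0,0],"hand":-1},{"translation":[0,-0.4,0],"angular":[0,0,0],"hand":-1},{"translation":[0,0,0],"angular":[0,0,0],"hand":-1}]'
```

```text
time: 7.95
ee_pos: [0.6144, 0.1652, 0.0521]
eef_rot: [0.002, 0.423, 0.002, 0.906]
ft_force: [0.4, 0.1, -0.1]
width: 0.0001
time: 8.25
ee_pos: [0.6142, 0.1592, 0.0523]
eef_rot: [0.002, 0.423, 0.003, 0.906]
ft_force: [-2.4, 3.0, 0.2]
width: 0.0006
time: 8.55
ee_pos: [0.6138, 0.152, 0.052]
eef_rot: [0.002, 0.423, 0.004, 0.906]
ft_force: [-3.5, 5.1, 0.2]
width: 0.0001
```

Contact came at y≈0.160 with about 5–6 N of sliding friction. An on paddle would only be met near 0.13, so the left toggle is off, as the pictures showed. Continue to the stop.

```bash
python3 -m pendant '[{"translation":[0,-0.5,0],"angular":[0,0,0],"hand":-1},{"translation":[0,-0.5,0],"angular":[0,0,0],"hand":-1},{"translation":[0,-0.5,0],"angular":[0,0,0],"hand":-1},{"translation":[0,0,0],"angular":[0,0,0],"hand":-1}]'; python3 -m pendant '[{"translation":[0,-0.4,0],"angular":[0,0,0],"hand":-1},{"translation":[0,0,0],"angular":[0,0,0],"hand":-1}]';  python3 -m pendant '[{"translation":[0,-0.3,0],"angular":[0,0,0],"hand":-1},{"translation":[0,0,0],"angular":[0,0,0],"hand":-1}]'; python3 -m pendant '[{"translation":[0,-0.3,0],"angular":[0,0,0],"hand":-1},{"translation":[0,0,0],"angular":[0,0,0],"hand":-1}]'
```

```text
time: 8.95
ee_pos: [0.6139, 0.1366, 0.052]
eef_rot: [0.002, 0.423, 0.004, 0.906]
ft_force: [-3.5, 3.3, -0.3]
width: 0.0006
time: 9.15
ee_pos: [0.6141, 0.133, 0.0521]
eef_rot: [0.002, 0.423, 0.004, 0.906]
ft_force: [-1.8, 4.1, -1.7]
width: 0.0005
time: 9.35
ee_pos: [0.6144, 0.1302, 0.0523]
eef_rot: [0.002, 0.423, 0.004, 0.906]
ft_force: [0.9, 5.8, -2.1]
width: 0.0006
time: 9.55
ee_pos: [0.6145, 0.1274, 0.0525]
eef_rot: [0.002, 0.423, 0.004, 0.906]
ft_force: [0.8, 7.2, -1.3]
width: 0.0006
```

```bash
python3 -m pendant '[{"translation":[0,-0.3,0],"angular":[0,0,0],"hand":-1},{"translation":[0,0,0],"angular":[0,0,0],"hand":-1}]'; python3 -m pendant '[{"translation":[0,-0.2,0],"angular":[0,0,0],"hand":-1},{"translation":[0,0,0],"angular":[0,0,0],"hand":-1}]';  python3 -m pendant '[{"translation":[0,-0.2,0],"angular":[0,0,0],"hand":-1},{"translation":[0,0,0],"angular":[0,0,0],"hand":-1}]'
```

```text
time: 9.75
ee_pos: [0.6143, 0.1265, 0.0526]
eef_rot: [0.002, 0.423, 0.006, 0.906]
ft_force: [0.8, 11.4, -2.4]
width: 0.0004
time: 9.95
ee_pos: [0.6141, 0.126, 0.0527]
eef_rot: [0.002, 0.423, 0.007, 0.906]
ft_force: [1.3, 14.5, -2.2]
width: 0.0004
time: 10.15
ee_pos: [0.6139, 0.1257, 0.0529]
eef_rot: [0.002, 0.423, 0.009, 0.906]
ft_force: [2.6, 18.1, -4.4]
width: 0.0005
```

It moved under 1 mm while the force rose to 18 N, so it's on the stop. Back off, withdraw, and check.

```bash
python3 -m pendant '[{"translation":[0,0.5,0],"angular":[0,0,0],"hand":-1},{"translation":[0,0.6,0],"angular":[0,0,0],"hand":-1},{"translation":[-1,0.3,0],"angular":[0,0,0],"hand":-1},{"translation":[-1.5,0,0],"angular":[0,0,0],"hand":-1},{"translation":[-1.5,0,0],"angular":[0,0,0],"hand":-1},{"translation":[-1.5,0,0.5],"angular":[0,0,0],"hand":-1},{"translation":[-1,0,3],"angular":[0,0,0],"hand":-1},{"translation":[-1,0,4],"angular":[0,5,0],"hand":-1},{"translation":[0,0,4],"angular":[0,7,0],"hand":-1},{"translation":[0,0,4],"angular":[0,7,0],"hand":-1},{"translation":[-1,0,4],"angular":[0,7,0],"hand":-0.4},{"translation":[-1,0,0],"angular":[0,7,0],"hand":0.15},{"translation":[-1,0,0],"angular":[0,7,0],"hand":0.15}]'
python3 -c "
from go import *
im=r.camera('side');cv2.imwrite('pics/s3.png',cv2.resize(im[160:340,130:350,::-1],None,fx=3,fy=3))
im=r.camera('top');cv2.imwrite('pics/t3.png',cv2.resize(im[180:300,135:410,::-1],None,fx=2.8,fy=2.8,interpolation=cv2.INTER_CUBIC))
rep([.4854,.3549,.2],0,1)"
```

```text
time: 11.45
ee_pos: [0.5286, 0.1078, 0.1608]
eef_rot: [-0.014, 0.609, -0.033, 0.792]
ft_force: [0.6, 0.1, 0.0]
width: 0.017
t 11.55 pos [0.5302 0.1077 0.1599] shift cm [-4.48 24.72  4.01] rot deg [ 3.66 14.99  2.05] F [ 0.  -0.7 -0.1] w 0.0248 q [ 0.61  0.19 -1.06  1.95  0.42  0.92  0.9 ]
```

View pics/s3.png

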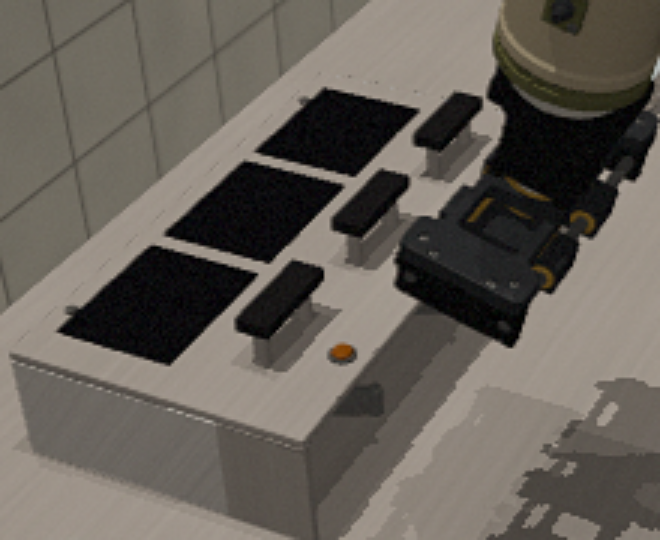

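View pics/t3.png

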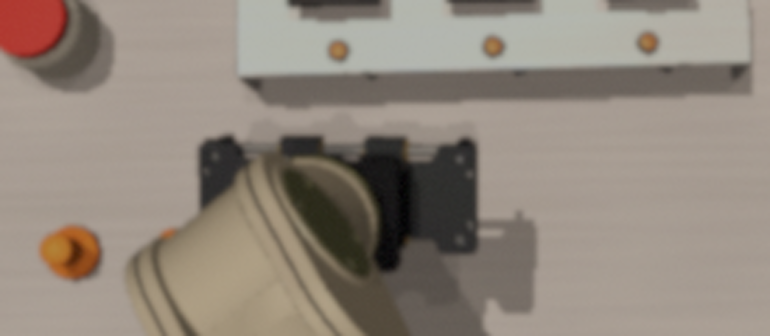

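In the top view the left paddle end is now at (370,75), right of its lamp at (338,50), like the other two. Next, go above the marker.

```bash
python3 -m pendant '[{"translation":[-0.3,1.5,1],"angular":[0.4,1.5,0.2],"hand":0.15},{"translation":[-0.4,2.1,1],"angular":[0.4,1.5,0.2],"hand":0.15},{"translation":[-0.4,2.1,1],"angular":[0.4,1.5,0.2],"hand":0.15},{"translation":[-0.4,2.1,1],"angular":[0.4,1.5,0.2],"hand":0.15},{"translation":[-0.4,2.1,0],"angular":[0.4,1.5,0.2],"hand":0.15},{"translation":[-0.4,2.1,0],"angular":[0.4,1.5,0.2],"hand":0.15},{"translation":[-0.4,2.1,0],"angular":[0.4,1.5,0.2],"hand":0.15},{"translation":[-0.4,2.1,0],"angular":[0.4,1.5,0.2],"hand":0.15},{"translation":[-0.4,2.1,0],"angular":[0.4,1.5,0.2],"hand":0.15},{"translation":[-0.4,2.1,0],"angular":[0.1,1.5,0.2],"hand":0.15},{"translation":[-0.4,2.1,0],"angular":[0,0,0],"hand":0.15},{"translation":[-0.3,2.1,0],"angular":[0,0,0],"hand":0.15},{"translation":[0,0,0],"angular":[0,0,0],"hand":0.15}]'
python3 -c "
from go import *
rep([.4854,.3549,.043],0,1)"
```

```text
time: 12.85
ee_pos: [0.4814, 0.3576, 0.1988]
eef_rot: [-0.003, 0.706, 0.005, 0.709]
ft_force: [-1.4, 0.0, -0.4]
width: 0.0499
t 12.85 pos [0.4814 0.3576 0.1988] shift cm [  0.4   -0.27 -15.58] rot deg [-0.11  0.25 -0.3 ] F [-1.4  0.  -0.4] w 0.0499 q [ 0.08  0.51 -1.06  1.56  0.46  1.33  0.55]
```

```bash
python3 -m pendant '[{"translation":[0.4,-0.3,-1],"angular":[0,0,0],"hand":0.15},{"translation":[0,0,-2],"angular":[0,0,0],"hand":0.15},{"translation":[0,0,-2],"angular":[0,0,0],"hand":0.15},{"translation":[0,0,-2],"angular":[0,0,0],"hand":0.15},{"translation":[0,0,0],"angular":[0,0,0],"hand":0.15}]'
python3 -c "
from go import *
im=r.camera('side');cv2.imwrite('pics/s4.png',cv2.resize(im[320:460,170:350,::-1],None,fx=4,fy=4))
im=r.camera('top');cv2.imwrite('pics/t4.png',cv2.resize(im[220:320,100:260,::-1],None,fx=4,fy=4))
rep([.4854,.3549,.043],0,1)"
```

```text
time: 13.35
ee_pos: [0.4871, 0.3487, 0.126]
eef_rot: [-0.003, 0.707, 0.001, 0.707]
ft_force: [0.3, -0.3, 0.1]
width: 0.0497
t 13.45 pos [0.4878 0.3506 0.1292] shift cm [-0.24  0.43 -8.62] rot deg [ 0.01  0.11 -0.02] F [-1.  -0.  -0.1] w 0.0501 q [ 0.06  0.58 -1.01  1.63  0.52  1.22  0.52]
```

View pics/s4.png

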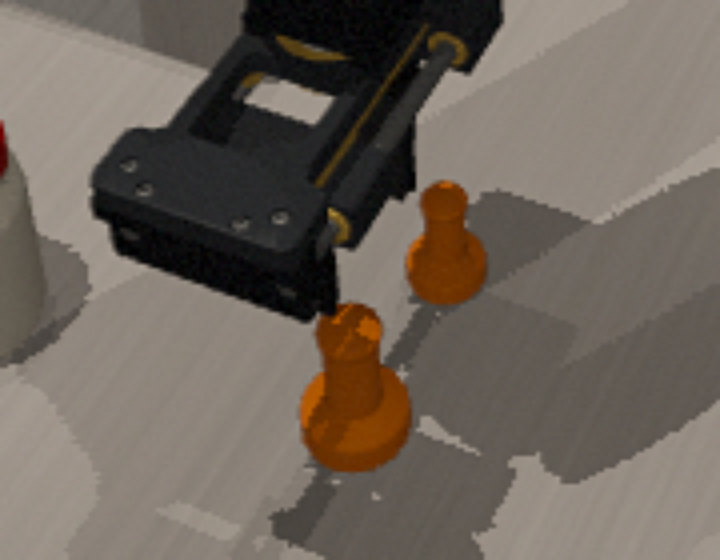

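```bash
python3 -m pendant '[{"translation":[-0.2,0.4,-1],"angular":[0,0,0],"hand":0.15},{"translation":[0,0,-1.5],"angular":[0,0,0],"hand":0.15},{"translation":[0,0,0],"angular":[0,0,0],"hand":0.15},{"translation":[0,0,0],"angular":[0,0,0],"hand":0.15}]'
python3 -c "
from go import *
rep([.4854,.3549,.043],0,1)"
```

```text
time: 13.85
ee_pos: [0.4852, 0.3556, 0.104]
eef_rot: [-0.003, 0.707, 0.003, 0.707]
ft_force: [0.2, -0.6, 0.4]
width: 0.0499
t 13.85 pos [0.4852 0.3556 0.104 ] shift cm [ 0.02 -0.07 -6.1 ] rot deg [-0.01  0.05 -0.11] F [ 0.2 -0.6  0.4] w 0.0499 q [ 0.04  0.61 -0.99  1.65  0.54  1.19  0.5 ]
```

```bash
python3 -m pendant '[{"translation":[0,-0.05,-1.5],"angular":[0,0,0],"hand":0.15},{"translation":[0,0,-1.5],"angular":[0,0,0],"hand":0.15},{"translation":[0,0,-1.5],"angular":[0,0,0],"hand":0.15},{"translation":[0,0,-1],"angular":[0,0,0],"hand":0.15},{"translation":[0,0,-0.5],"angular":[0,0,0],"hand":0.15},{"translation":[0,0,0],"angular":[0,0,0],"hand":0.15}]'
python3 -c "
from go import *
im=r.camera('side');cv2.imwrite('pics/s5.png',cv2.resize(im[340:460,170:350,::-1],None,fx=4,fy=4))
rep([.4854,.3549,.043],0,1)"
```

```text
time: 14.45
ee_pos: [0.485, 0.355, 0.0436]
eef_rot: [-0.003, 0.707, 0.003, 0.707]
ft_force: [-0.3, 0.6, 0.6]
width: 0.0503
t 14.5 pos [0.4853 0.3553 0.0443] shift cm [ 0.01 -0.04 -0.13] rot deg [-0.03  0.07 -0.11] F [-0.5 -0.4  0.2] w 0.05 q [ 0.01  0.68 -0.94  1.69  0.61  1.09  0.46]
```

View pics/s5.png

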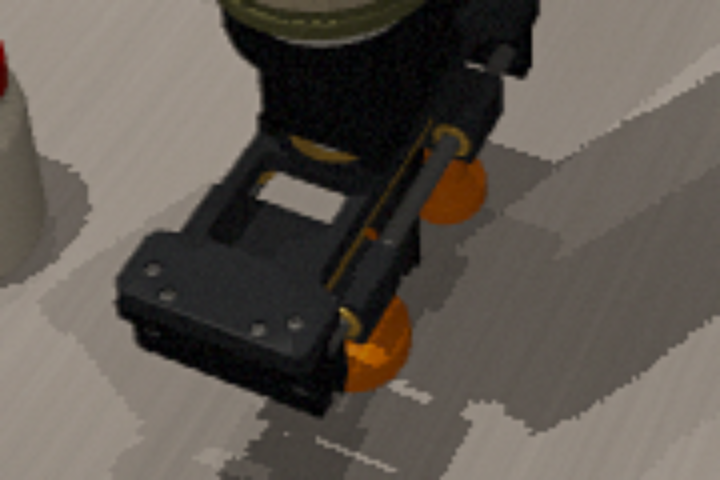

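The marker (foot at about (375,350)) sits between the fingers, and there's no contact force. Close.

```bash
python3 -m pendant '[{"translation":[0,0,0],"angular":[0,0,0],"hand":-1},{"translation":[0,0,0],"angular":[0,0,0],"hand":-1},{"translation":[0,0,0],"angular":[0,0,0],"hand":-1},{"translation":[0,0,0],"angular":[0,0,0],"hand":-1},{"translation":[0,0,0],"angular":[0,0,0],"hand":-1}]' 20
python3 -m pendant '[{"translation":[0,0,1],"angular":[0,0,0],"hand":-1},{"translation":[0,0,2],"angular":[0,0,0],"hand":-1},{"translation":[0,0,0],"angular":[0,0,0],"hand":-1},{"translation":[0,0,0],"angular":[0,0,0],"hand":-1}]'
python3 -c "
from go import *
im=r.camera('side');cv2.imwrite('pics/s6.png',cv2.resize(im[320:460,170:350,::-1],None,fx=4,fy=4))
rep([.4854,.3549,.22],0,1)"
```

```text
time: 15.0
ee_pos: [0.4855, 0.3554, 0.0446]
eef_rot: [-0.002, 0.706, 0.003, 0.708]
ft_force: [0.2, 0.8, 0.1]
width: 0.0238
time: 15.4
ee_pos: [0.4856, 0.3552, 0.0748]
eef_rot: [-0.002, 0.706, 0.003, 0.708]
ft_force: [0.6, 0.0, -0.8]
width: 0.0238
t 15.45 pos [0.4853 0.3549 0.0741] shift cm [1.000e-02 0.000e+00 1.459e+01] rot deg [-0.    0.08 -0.09] F [ 0.2  0.  -1.4] w 0.0236 q [ 0.02  0.64 -0.97  1.67  0.58  1.14  0.48]
```

View pics/s6.png

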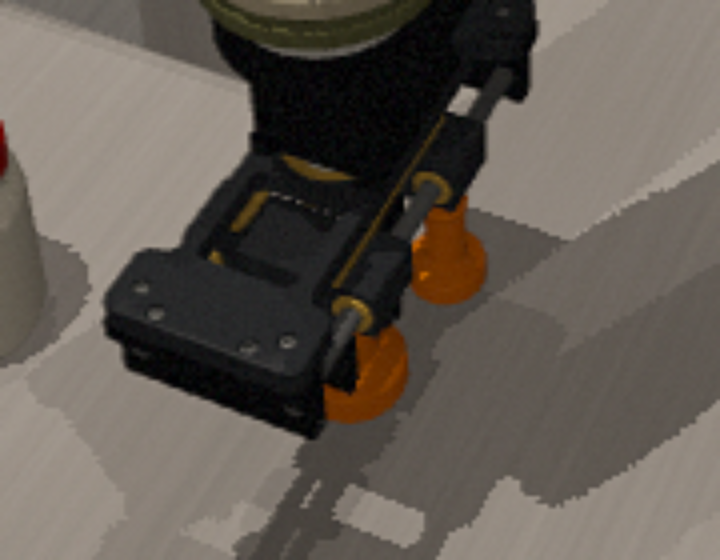

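Held and lifted. Raise, then carry to above the left perch (0.677, 0.129).

```bash
python3 -m pendant '[{"translation":[0,0,2],"angular":[0,0,0],"hand":-1},{"translation":[0,0,3],"angular":[0,0,0],"hand":-1},{"translation":[0,0,3],"angular":[0,0,0],"hand":-1},{"translation":[0,0,3],"angular":[0,0,0],"hand":-1},{"translation":[0.5,-1,3],"angular":[0,0,0],"hand":-1},{"translation":[1.2,-1.5,2],"angular":[0,0,0],"hand":-1},{"translation":[1.5,-1.8,0],"angular":[0,0,0],"hand":-1},{"translation":[1.5,-1.8,0],"angular":[0,0,0],"hand":-1},{"translation":[1.5,-1.8,0],"angular":[0,0,0],"hand":-1},{"translation":[1.5,-1.8,0],"angular":[0,0,0],"hand":-1},{"translation":[1.5,-1.8,0],"angular":[0,0,0],"hand":-1},{"translation":[1.5,-1.8,0],"angular":[0,0,0],"hand":-1},{"translation":[1.5,-1.8,0],"angular":[0,0,0],"hand":-1},{"translation":[1.5,-1.8,0],"angular":[0,0,0],"hand":-1},{"translation":[1.5,-1.8,0],"angular":[0,0,0],"hand":-1},{"translation":[1.5,-1.8,0],"angular":[0,0,0],"hand":-1},{"translation":[1.5,-1.8,0],"angular":[0,0,0],"hand":-1},{"translation":[1,-1,0],"angular":[0,0,0],"hand":-1},{"translation":[0,0,0],"angular":[0,0,0],"hand":-1},{"translation":[0,0,0],"angular":[0,0,0],"hand":-1}]'
python3 -c "
from go import *
rep([.6772,.1287,.1676],0,1)"
```

```text
time: 17.45
ee_pos: [0.6767, 0.1233, 0.234]
eef_rot: [-0.003, 0.707, 0.004, 0.707]
ft_force: [-0.3, 0.9, -0.4]
width: 0.0237
t 17.45 pos [0.6767 0.1233 0.234 ] shift cm [ 0.05  0.54 -6.64] rot deg [-0.07  0.03 -0.15] F [-0.3  0.9 -0.4] w 0.0237 q [ 0.35  0.65 -0.96  1.25  0.52  1.49  1.03]
```

```bash
python3 -m pendant '[{"translation":[0,0.5,-1],"angular":[0,0,0],"hand":-1},{"translation":[0,0,-1.5],"angular":[0,0,0],"hand":-1},{"translation":[0,0,-1.5],"angular":[0,0,0],"hand":-1},{"translation":[0,0,-1],"angular":[0,0,0],"hand":-1},{"translation":[0,0,0],"angular":[0,0,0],"hand":-1},{"translation":[0,0,0],"angular":[0,0,0],"hand":-1}]'
python3 -c "
from go import *
im=r.camera('side');cv2.imwrite('pics/s7.png',cv2.resize(im[160:340,130:350,::-1],None,fx=3.5,fy=3.3,interpolation=cv2.INTER_CUBIC))
rep([.6772,.1287,.1676],0,1)"
```

```text
time: 18.05
ee_pos: [0.6774, 0.1271, 0.1843]
eef_rot: [-0.003, 0.707, 0.003, 0.708]
ft_force: [-1.0, -0.1, -1.0]
width: 0.0238
t 18.1 pos [0.6776 0.1272 0.1849] shift cm [-0.04  0.15 -1.73] rot deg [-0.04  0.12 -0.09] F [-0.2  0.3 -2.3] w 0.0233 q [ 0.34  0.69 -0.94  1.31  0.55  1.4   1.01]
```

View pics/s7.png

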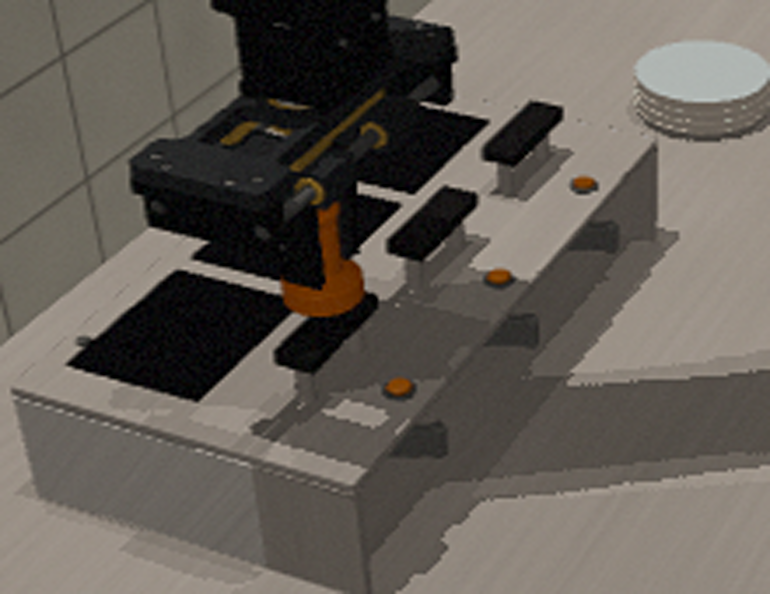

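The marker hangs upright (foot near (322,287)) right over the left perch (325,335). Lower it gently.

```bash
python3 -m pendant '[{"translation":[0,0.15,-0.5],"angular":[0,0,0],"hand":-1},{"translation":[0,0,-0.5],"angular":[0,0,0],"hand":-1},{"translation":[0,0,-0.3],"angular":[0,0,0],"hand":-1},{"translation":[0,0,-0.2],"angular":[0,0,0],"hand":-1},{"translation":[0,0,0],"angular":[0,0,0],"hand":-1},{"translation":[0,0,0],"angular":[0,0,0],"hand":-1}]'; python3 -m pendant '[{"translation":[0,0,-0.1],"angular":[0,0,0],"hand":-1},{"translation":[0,0,0],"angular":[0,0,0],"hand":-1}]';python3 -m pendant '[{"translation":[0,0,-0.1],"angular":[0,0,0],"hand":-1},{"translation":[0,0,0],"angular":[0,0,0],"hand":-1}]'
```

```text
time: 18.7
ee_pos: [0.6774, 0.1287, 0.1695]
eef_rot: [-0.003, 0.707, 0.003, 0.708]
ft_force: [-1.1, 0.1, -0.6]
width: 0.0238
time: 18.9
ee_pos: [0.6774, 0.1287, 0.1684]
eef_rot: [-0.003, 0.707, 0.003, 0.708]
ft_force: [-0.1, -1.1, -0.5]
width: 0.0237
time: 19.1
ee_pos: [0.6775, 0.1289, 0.1677]
eef_rot: [-0.003, 0.706, 0.003, 0.708]
ft_force: [0.0, 0.1, 0.6]
width: 0.0237
```

```bash
python3 -m pendant '[{"translation":[0,0,-0.1],"angular":[0,0,0],"hand":-1},{"translation":[0,0,0],"angular":[0,0,0],"hand":-1}]'; python3 -m pendant '[{"translation":[0,0,0],"angular":[0,0,0],"hand":-1},{"translation":[0,0,0],"angular":[0,0,0],"hand":-1}]'
```

```text
time: 19.3
ee_pos: [0.6778, 0.129, 0.1676]
eef_rot: [-0.002, 0.706, 0.003, 0.708]
ft_force: [-0.7, -0.4, 5.8]
width: 0.0235
time: 19.5
ee_pos: [0.6778, 0.129, 0.1676]
eef_rot: [-0.002, 0.706, 0.003, 0.708]
ft_force: [-1.5, -0.4, 5.9]
width: 0.0238
```

It's seated: 6 N up at z 0.1676, exactly as predicted. Check the picture, then release.

```bash
python3 -c "
from go import *
im=r.camera('side');cv2.imwrite('pics/s8.png',cv2.resize(im[160:340,130:350,::-1],None,fx=3.5,fy=3.3,interpolation=cv2.INTER_CUBIC))"
```

```text
(no output)
```

View pics/s8.png

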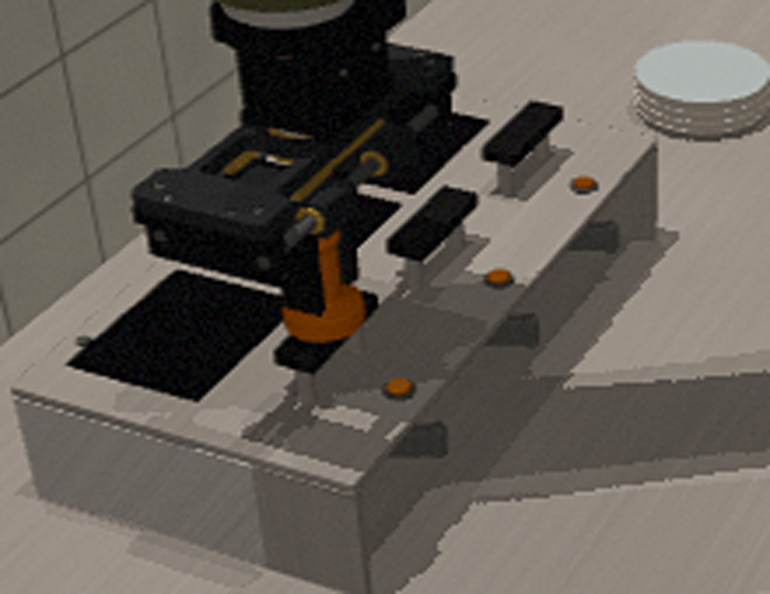

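The foot (325,320) sits centred on the left bar. Release and rise.

```bash
python3 -m pendant '[{"translation":[0,0,0.1],"angular":[0,0,0],"hand":-0.4},{"translation":[0,0,0],"angular":[0,0,0],"hand":-0.3},{"translation":[0,0,0],"angular":[0,0,0],"hand":-0.2},{"translation":[0,0,0],"angular":[0,0,0],"hand":-0.1},{"translation":[0,0,0],"angular":[0,0,0],"hand":0.05},{"translation":[0,0,0],"angular":[0,0,0],"hand":0.15},{"translation":[0,0,0],"angular":[0,0,0],"hand":0.15},{"translation":[0,0,0],"angular":[0,0,0],"hand":0.15}]'
python3 -m pendant '[{"translation":[0,0,0.5],"angular":[0,0,0],"hand":0.15},{"translation":[0,0,1],"angular":[0,0,0],"hand":0.15},{"translation":[0,0,2],"angular":[0,0,0],"hand":0.15},{"translation":[0,0,2],"angular":[0,0,0],"hand":0.15},{"translation":[0,0,3],"angular":[0,0,0],"hand":0.15},{"translation":[0,0,3],"angular":[0,0,0],"hand":0.15},{"translation":[-3,-1,2],"angular":[0,0,0],"hand":0.15},{"translation":[-3.5,-2,0],"angular":[0,0,0],"hand":0.15},{"translation":[-3.5,-3,0],"angular":[0,0,0],"hand":0.15},{"translation":[-3.5,-3,0],"angular":[0,0,0],"hand":0.15},{"translation":[-3.5,-3,0],"angular":[0,0,0],"hand":0.15},{"translation":[-3.5,-3,0],"angular":[0,0,0],"hand":0.15},{"translation":[0,-4,0],"angular":[0,0,0],"hand":0.15},{"translation":[0,-4,0],"angular":[0,0,0],"hand":0.15},{"translation":[0,0,0],"angular":[0,0,0],"hand":0.15},{"translation":[0,0,0],"angular":[0,0,0],"hand":0.15}]'
python3 - <<'E'
from h import *
for n in I:
    im=r.camera(n);cv2.imwrite(f'pics/{n}9.png',im[:,:,::-1])
    b,_=blobs(n,im,60)
    for s,c in b: print(n,s,c.round(1))
    for k in("marker_mid","mug","tub","saucers"):print(n,k,[([round(float(x)) for x in d["point"]],round(float(d["confidence"]),2)) for d in r.mark_of(n,k)])
    q=np.load("q.npy");print("expected mid",proj(n,W(q,[.06,.12,.155])).round(1))
E
```

```text
time: 20.35
ee_pos: [0.6774, 0.1287, 0.1674]
eef_rot: [-0.003, 0.707, 0.003, 0.708]
ft_force: [-0.2, 0.6, -0.2]
width: 0.0492
time: 21.95
ee_pos: [0.4734, -0.1008, 0.3032]
eef_rot: [-0.002, 0.706, 0.002, 0.708]
ft_force: [-0.2, 0.5, 0.0]
width: 0.0502
side [210 227  24  37 590] [221.2 247. ]
side [271 365  21  31 443] [281.  381.8]
side marker_mid [([242, 221], 0.69), ([376, 280], 0.61)]
side mug [([206, 383], 0.59)]
side tub [([396, 158], 0.86), ([255, 222], 0.56)]
side saucers [([194, 331], 0.77)]
expected mid [[221.7 242.9]]
top [242 164  23  21 365] [252.7 174.2]
top [189 262  16  14 168] [196.9 268.5]
top marker_mid [([270, 197], 0.69), ([173, 248], 0.62)]
top mug []
top tub [([194, 158], 0.63)]
top saucers [([188, 481], 0.85), ([194, 157], 0.18)]
expected mid [[251.5 171.8]]
```

View pics/side9.png

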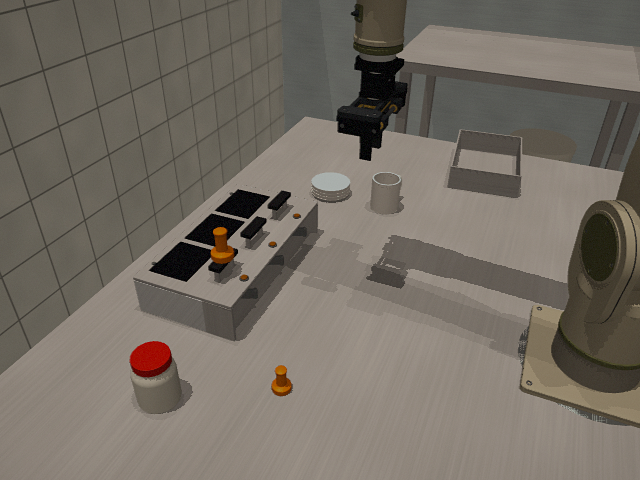

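View pics/top9.png

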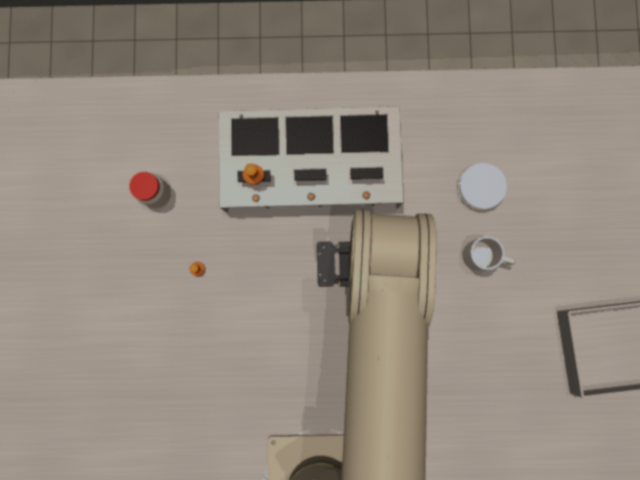

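The marker stands upright on the left bar, at side (221,247) and top (253,174). The mug, tub, saucers and small pawn are where they were. One fit of its position, then I hand in.

Run:
```python
from h import *
q=np.load("q.npy");th=np.linspace(0,2*np.pi,60)
def mk(x,y,z0):return W(q,np.array([[x+rr*np.cos(t),y+rr*np.sin(t),z0+z] for rr,z in((.022,0),(.022,.014),(.013,.056),(.013,.060),(.01,.064)) for t in th]))
B={"side":[210,227,233,263],"top":[242,164,264,184]}
g=lambda p:np.concatenate([np.r_[(u:=proj(n,mk(*p))).min(0),u.max(0)]-B[n] for n in B])
o=least_squares(g,[.06,.12,.123]);print(o.x.round(4),o.fun.round(1))
print(r.read_state()["ft_force"].round(1)); r.close_job()
```

```text
[0.0614 0.1203 0.1217] [ 0.  -1.   1.4  1.4 -0.1 -2.  -0.5  0.6]
[ 0.3 -0.4  0.1]
the job is handed in; nothing more can be done
```

The left toggle was the one that was off. I pushed it to its right-hand stop, stood the larger orange marker upright on the left zone's perch, and handed the job in at about 22 s. The hand-in gives no verdict.

**Finding the off toggle:** Both pictures showed the left paddle leaning left and the other two leaning right. The touch agreed: I met the left paddle where an off one would be. I did not touch the middle and right toggles; I judged those from the pictures only.

**Flipping it:** The paddle slid at about 5 N. The force then rose to 18 N with under 1 mm of movement, so it is on its stop. Afterwards the top picture showed all three paddle ends to the right of their lamps.

**Placing the marker:** A final fit to both pictures puts its axis within about 1.5 mm of the perch centre, with its foot at 122 mm against a nominal 123. Pixel residuals were up to 2. It looks upright, but I did not measure the tilt separately.

**Bystanders:** The mug, tub and saucers look unmoved in the final pictures. The detector missed the mug in the last top view, though it is plainly visible there. The wrist force was near zero at hand-in.

**Along the way:**
- **Joint limit:** Joint 7 ran into its limit on the first approach to the toggle, so I turned the tool half a turn before going on.
- **Grip width:** The grip read 23.8 mm on a 22 mm stem, but it held without visible slip.

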